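Level the vial tray slide and hold its index plunger open

ROBOT

A 6-joint arm with a two-finger parallel gripper is mounted at the origin on the work surface. World frame = base frame: x ahead of the robot, y to its left, z up, the work surface at z = 0. Lengths are in m, angles in rad, forces in N, time in s.
With the tool pointing down it reaches from about 0.35 to 0.8 m from the base axis. Payload 7.3 kg.
Tool frame: the origin (TCP) lies midway between the tips of the shut fingers; the grasp point (between the pads) lies 19 mm behind it; z points along the fingers, y is the line along which they close (so a half turn about z gives the same grasp; the last joint's range is limited). The gripper opens to 85 mm and grips with 20 to 120 N. Pads are 22 mm wide; open, the fingers measure 114 mm over their backs; the gripper's body (76 mm by 85 mm) begins 54 mm behind the grasp point. The pads swing forward as they close: fully open they stand 13 mm farther back than shut.
Start: joints at [-1.469, 0.342, 1.524, -0, 1.275, -0.146], TCP at [0.129, -0.509, 0.231] pointing down, gripper open.
Joint ranges: [-2.53, 2.53], [-0.77, 2.02], [0.04, 2.7], [-1, 4.14], [0.28, 2.66], [-3.11, 3.11]. Speed limits (rad/s): [2.57, 2.57, 3.14, 3.14, 3.14, 3.14].

INTERFACE

Orientations are given as a 3x3 rotation matrix whose columns are the frame's x, y, z axes.
In Python, from station import * gives the robot as it stands.
- The arm moves only by the tool send_rows, never from a script. Its argument "increments" is a list of rows, each a list of 5 numbers: the shift along the tool's x, y, z in cm, then the turn about the tool's z in rad, then the finger opening in cm, from 0 to 8.54. In form: [[x, y, z, roll, hand], ...]. A call has 1 to 12 rows; each row is the pose to reach, as a shift and turn from the pose commanded when the call began, along the tool's axes at that moment; what a row does not reach only later rows make up. A row lasts 1/10 s, in which the tool goes at most 50 mm and 8.59 degrees, less where a joint would pass 70% of its speed; a pose out of reach is approached as far as the arm can. A call with a gripper value outside its range is refused whole. The fingers move at their own pace and stop on an object; "squeeze" is the grip in N (left out, the last holds). Time passes only in rows, so rows that repeat a pose let the fingers close. It gives the time, the measured TCP pose, the force, the opening and the grip force at its end, in the units of the state.
- get_obs(): the state, without advancing time (a new reading comes with each control period).
- camera(name): name is "side" or "top"; returns a dict with "image" (384x512x3 uint8, blue, green, red), "mtx" (3x3 intrinsics, pixels), "world_from_camera" (4x4, takes a point from camera to world coordinates). Camera axes: x right, y up, looking along -z (the intrinsics and any distortion apply to the point x, -y, -z); pixel columns grow to the right and rows downward; lengths in m; the calibration is good to about 2 mm. A picture is of the moment at which its call begins. There is no depth.
- sign_off(): hands the job in; it is judged then, once.
The state is a dict: "clock": time; "joint_positions": joint angles; "qvel": joint speeds; "effort": joint torques, N m; "tool_pos": TCP position; "tool_rot": TCP orientation; "wrist_force": force on the tool from outside, world axes, zero at the start; "wrist_torque": the same for the moment, N m; "width": finger opening in m; "finger_force": force on a finger pad.
Only numpy, scipy, OpenCV 4.12 (cv2) and the standard library are available. Lean on these libraries where they do the work, as an engineer would, in place of code of your own. Each camera call takes 0.05 s, during which the arm holds its last target. There are 200 camera calls.

TASK

I am about to slide this tray of vaccine vials across to the fixed dock. First turn the black foot-screw knob until the infeed table is level (bubble between the two marks), so that the carriage does not run away by itself; then pull the red sprung plunger knob all the way up and stay there holding it up, so that its pin is clear of the carriage. Finish while still holding the plunger fully up; do not touch the vial tray, and leave the loose vial, the wipes tub, the yellow sharps bin and the logger where they stand.

Things in the scene. Friction and masses are not known exactly. Their poses are not given: they have to be found in the camera images.
- slide_base: Bench-top tray transfer slide on a white 200 x 500 mm plate, fixed; place and yaw vary. Origin on the counter, z up, y along the slide. Along y: fixed dock (-310 to -195 mm), hinge of the infeed table (-180), vial tray (-169 to -21; caps 104 mm above the counter), red plunger (+30), black foot-screw knob (+140). Table 200 mm wide, top 44 mm above the counter when level.
- infeed_table (a joint): Tilt of the hinged aluminium infeed table in rad: 0 level, positive = the end with plunger and foot screw is high. Starts 0.014 to 0.027 high. Only the foot screw moves it (16 mm lead, 320 mm from the hinge): 0.0080 rad of tilt per rad of knob turn. Turning the knob clockwise seen from above raises that end, anticlockwise lowers it.
- foot_knob (a point): Centre of the black fluted foot-screw knob: round, vertical axis, 42 mm diameter, 24 mm high (top 100 mm above the counter), on a 12 mm stem. Any grasp yaw does. It turns stiffly (0.12 N m) without detents, stays where it is left, keeps its height, and can go over half a turn past level. Free all round but for the plunger, 110 mm away.
- bubble_mid (a point): Middle of the pale bubble (16 mm long) in the yellow-green spirit level at the table's edge, +87 mm across and -45 mm along the slide. It moves along the slide towards the high end, 0.8 mm per 0.001 rad of tilt.
- level_mid (a point): Middle of the spirit level, halfway between its two black marks; the bubble is centred here when the table is level. The inner edges of the marks are 12 mm either side.
- pull_knob: Red mushroom knob of the sprung index plunger, on the grey bridge between tray and foot screw: 30 mm diameter, 20 mm high, over a neck 18 mm wide and 6 mm high; top 135 mm above the counter when seated. Origin on its axis at its underside; z is the pull direction (up). Bridge below: 84 mm long across the slide, 28 mm wide, top 43 mm below the knob's top; the sleeve on it ends 31 mm below.
- pull_grip (a point): Centre of the 30 mm wide grip of the red knob, 10 mm below its top. The nearest vials are 54 mm from its axis, their caps about 31 mm below its top, so close the fingers across the slide (along the x axis of slide_base), not along it.
- plunger (a joint): How far the plunger is pulled up, in m: 0 seated, 0.012 at its stop (fully up). The pin (8 mm) stands 8 mm deep in the carriage's seat hole, so it is clear above 0.008. The spring pulls back with 6 N at the start and 12 N at the stop; let go, it snaps home.
- vial_tray: White tray 138 x 148 mm with vials with purple caps, fixed on the carriage. Origin under its centre. Not to be touched.
- carriage (a joint): Travel of the carriage and tray on its ball rails in m: 0 parked, positive towards the dock. The seated pin locks it to within 1.5 mm. It runs very easily: with the pin out it stays put on a level table, but runs off by itself at a tilt of 0.011 rad or more.
- loose_vial: Loose glass vial with purple cap, 17 mm diameter, 36 mm high, upright on the counter. Origin under its centre. Bystander.
- wipes_tub: White tub of wipes with blue lid, 84 mm diameter, 123 mm high. Origin under its centre. Bystander.
- sharps_bin: Small yellow sharps bin 108 x 118 x 145 mm. Origin under its centre. Bystander.
- fridge_logger: White temperature logger 62 x 90 x 22 mm lying flat on the counter on the robot's side of the slide. Origin under its centre. Bystander.

How it is judged:
By the outcome, as a careful person would: the job done as asked, in the order asked, and still so for the second after the job is handed in, while the arm keeps its last pose, push and grip.
It also fails if it takes over 67 s, if anything falls off the work surface, if the arm or the gripper's body presses on something with over 40 N, if the wrist force passes 120 N, or if a joint passes its speed limit or range.

## Working session

There is one attempt and no reset: what is moved stays moved. The work goes in short steps, Python scripts to look and compute and a tool call to move; the robot and the scene stay as the last step left them, time stands still between calls to the robot, and variables do not carry over. Pictures are saved under pics/ and viewed, at most 10 in all, crops included, and the job is handed in when it is done.

Besides the shell and the picture viewer there is one more tool, called after "Call:" as a command line: name --pt "numbers of a row" for each row, then --argument value for the rest. send_rows: Moves the arm, as the interface text tells. Its arguments: {"type":"object","properties":{"increments":{"type":"array","items":{"type":"array","items":{"type":"number"}}},"squeeze":{"type":"number"}},"required":["increments"]}

```bash
mkdir -p pics; cat > h.py <<'E'
from station import *
import numpy as np, cv2
def snap(n,f):
    c=camera(n); cv2.imwrite('pics/'+f,c['image']); np.savez('pics/'+f+'.npz',m=c['mtx'],T=c['world_from_camera']); return c
def load(f):
    d=np.load('pics/'+f+'.npz'); return d['m'],d['T']
def ray(f,u,v,z):
    m,T=load(f); p=np.linalg.inv(m)@[u,v,1]; d=T[:3,:3]@[p[0],-p[1],-p[2]]; o=T[:3,3]
    return o+d*(z-o[2])/d[2]
def proj(f,P):
    m,T=load(f); p=np.linalg.inv(T)@np.append(P,1); q=m@[p[0],-p[1],-p[2]]; return q[:2]/q[2]
E
python3 - <<'E'
from h import *
a=snap('top','top0.png');b=snap('side','side0.png')
for c in(a,b): print({k:(np.round(v,3) if k!='image' else v.shape) for k,v in c.items()})
o=get_obs(); print(o)
E
```

```text
{'image': (384, 512, 3), 'mtx': array([[404.726,   0.   , 250.357],
       [  0.   , 404.726, 195.045],
       [  0.   ,   0.   ,   1.   ]]), 'world_from_camera': array([[-8.000e-03,  9.910e-01, -1.370e-01,  4.010e-01],
       [-1.000e+00, -8.000e-03, -1.000e-03,  2.800e-02],
       [-2.000e-03,  1.370e-01,  9.910e-01,  1.167e+00],
       [ 0.000e+00,  0.000e+00,  0.000e+00,  1.000e+00]])}
{'image': (384, 512, 3), 'mtx': array([[424.832,   0.   , 258.688],
       [  0.   , 424.832, 193.364],
       [  0.   ,   0.   ,   1.   ]]), 'world_from_camera': array([[-0.972,  0.125, -0.197,  0.32 ],
       [-0.233, -0.547,  0.804,  0.901],
       [-0.008,  0.828,  0.561,  0.69 ],
       [ 0.   ,  0.   ,  0.   ,  1.   ]])}
{'clock': 0.1, 'joint_positions': array([-1.46901472e+00,  3.42658637e-01,  1.52492025e+00, -1.31621478e-05,
        1.27540876e+00, -1.45965681e-01]), 'qvel': array([-0.00019465, -0.0010352 , -0.00251724, -0.00093515,  0.00037817,
        0.00125211]), 'effort': array([ 1.79982238e-03, -4.34446549e+01, -2.46491057e+01, -2.04612393e-04,
        4.69662700e-03, -5.95504446e-08]), 'tool_pos': array([ 0.12873906, -0.50859958,  0.23069299]), 'tool_rot': array([[ 9.69466366e-01,  2.45224266e-01, -1.54267270e-04],
       [ 2.45224241e-01, -9.69465394e-01,  1.38650139e-03],
       [ 1.90447008e-04, -1.38199654e-03, -9.99999027e-01]]), 'wrist_force': array([-0.39134805,  0.49751336,  0.47367384]), 'wrist_torque': array([ 0.0920837 , -0.00358692, -0.01905838]), 'finger_force': 0.0, 'width': 0.08529062016550273}
```

View pics/top0.png

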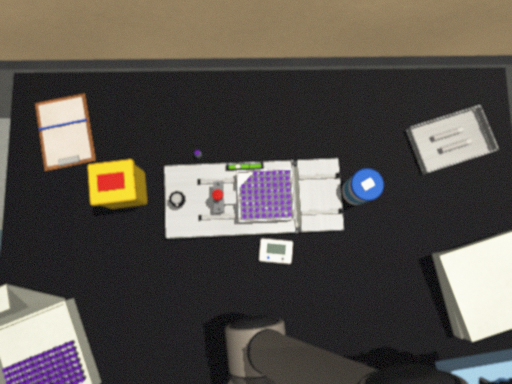

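View pics/side0.png

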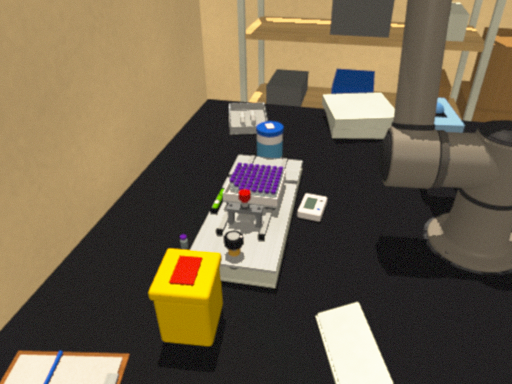

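The top view shows the black knob at about (177,199), the red knob at (217,195) and the spirit level at (245,166). The slide's +y points image-left, close to world +y, and the loose vial is at (198,154). The side view shows the red knob at (245,196) and the black knob at (234,240). Next I'll refine these and zoom in on the level.

```bash
cat >> h.py <<'E'
def cen(img,lo,hi,box):
    x0,y0,x1,y1=box; h=cv2.cvtColor(img[y0:y1,x0:x1],cv2.COLOR_BGR2HSV); m=cv2.inRange(h,np.array(lo),np.array(hi))
    ys,xs=np.nonzero(m); return xs.mean()+x0,ys.mean()+y0,len(xs)
def tri(uvs):
    A=[];b=[]
    for f,u,v in uvs:
        o=load(f)[1][:3,3]; d=ray(f,u,v,0)-o; d/=np.linalg.norm(d); M=np.eye(3)-np.outer(d,d); A.append(M);b.append(M@o)
    return np.linalg.solve(sum(A),sum(b))
def crop(f,box,k): 
    x0,y0,x1,y1=box; return cv2.resize(cv2.imread('pics/'+f)[y0:y1,x0:x1],None,fx=k,fy=k,interpolation=cv2.INTER_CUBIC)
E
python3 - <<'E'
from h import *
t=cv2.imread('pics/top0.png');s=cv2.imread('pics/side0.png')
r=cen(t,(0,150,90),(8,255,255),(205,180,230,210)); q=cen(s,(0,150,80),(8,255,255),(232,185,258,208))
print(r,q,'red top', ray('top0.png',*r[:2],.13),'tri',tri([('top0.png',*r[:2]),('side0.png',*q[:2])]))
k=cen(t,(0,0,0),(180,255,70),(166,188,187,210)); kq=cen(s,(0,0,0),(180,255,70),(222,226,246,250))
print(k,kq,ray('top0.png',*k[:2],.095),tri([('top0.png',*k[:2]),('side0.png',*kq[:2])]))
g=cen(t,(28,100,60),(50,255,255),(222,158,270,175)); print('level',g,ray('top0.png',*g[:2],.05))
W=800
a=crop('top0.png',(160,150,270,215),7); b=crop('side0.png',(170,160,300,270),4)
c=np.zeros((600,800,3),np.uint8); c[:455,:770]=a; cv2.imwrite('pics/z1.png',c[:455]); 
l=np.vstack([cv2.resize(crop('top0.png',(222,155,272,178),1),(800,368),interpolation=cv2.INTER_CUBIC)]);
cv2.imwrite('pics/z2.png',l); cv2.imwrite('pics/z3.png',cv2.resize(crop('side0.png',(205,180,250,220),1),(675,600),interpolation=cv2.INTER_CUBIC))
E
```

```text
(np.float64(217.12359550561797), np.float64(194.4943820224719), 89) (np.float64(244.05217391304348), np.float64(195.57391304347826), 115) red top [0.54721727 0.11508103 0.13      ] tri [0.54781003 0.11517101 0.1303777 ]
(np.float64(178.1142857142857), np.float64(201.34285714285716), 35) (np.float64(233.07272727272726), np.float64(243.10909090909092), 165) [0.5344883  0.22212138 0.095     ] [0.54059791 0.22591907 0.07886855]
level (np.float64(245.71212121212122), np.float64(166.15151515151516), 132) [0.63839551 0.04160719 0.05      ]
```

View pics/z1.png

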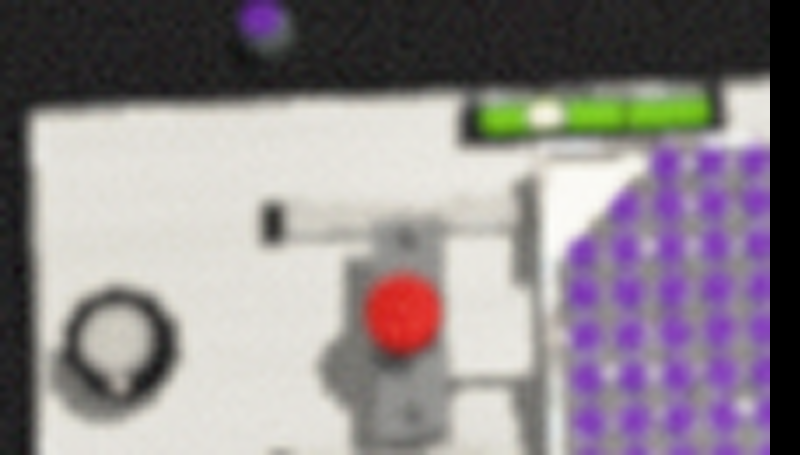

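View pics/z2.png

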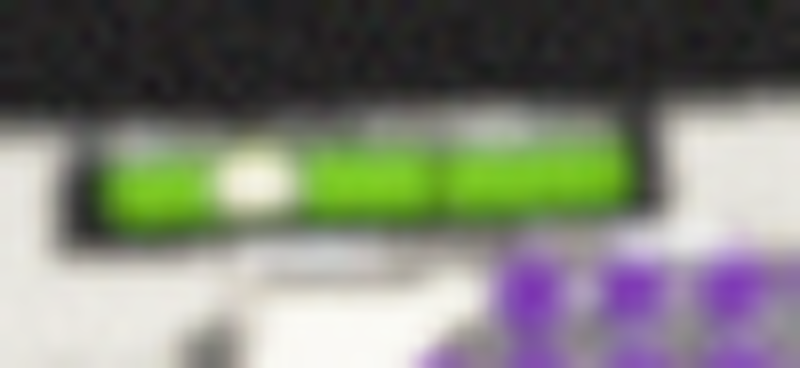

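The bubble sits about 6.9 px (roughly 19 mm) towards the knob end, so the tilt is about 0.0236 rad and the knob needs about 2.95 rad anticlockwise. The knob is at about (0.540, 0.225) and the red knob at (0.5475, 0.115), which gives 110 mm between them, as specified. I'll move above the knob at the present height.

Call:
send_rows --pt "32.6 -18.5 0 0 8.5" --pt "32.6 -18.5 0 0 8.5" --pt "32.6 -18.5 0 0 8.5" --pt "32.6 -18.5 0 0 8.5" --pt "32.6 -18.5 0 0 8.5" --pt "32.6 -18.5 0 0 8.5" --pt "32.6 -18.5 0 0 8.5" --pt "32.6 -18.5 0 0 8.5" --pt "57.8 -61.1 0 0 8.5" --pt "57.8 -61.1 0 0 8.5" --pt "57.8 -61.1 0 0 8.5" --pt "57.8 -61.1 0 0 8.5"

```text
clock: 1.3
tool_pos: [0.456, -0.0558, 0.2311]
tool_rot: [[0.97, 0.245, -0.0], [0.245, -0.97, 0.0], [-0.0, -0.0, -1.0]]
wrist_force: [1.1, 0.4, 0.5]
width: 0.085
finger_force: 0.0
```

Call:
send_rows --pt "15 -25 0 0 8.5" --pt "15 -25 0 0 8.5" --pt "15 -25 0 0 8.5" --pt "15 -25 0 0 8.5" --pt "15 -25 0 0 8.5" --pt "15 -25 0 0 8.5" --pt "15 -25 0 0 8.5" --pt "15 -25 0 0 8.5"

```text
clock: 2.1
tool_pos: [0.5396, 0.222, 0.2303]
tool_rot: [[0.969, 0.247, -0.002], [0.247, -0.969, -0.001], [-0.002, 0.0, -1.0]]
wrist_force: [-0.1, -0.7, -0.2]
width: 0.0851
finger_force: 0.0
```

```bash
python3 - <<'E'
from h import *
o=get_obs();print(o['joint_positions'],o['tool_pos'])
R=o['tool_rot']; T=np.array([.540,.225,.068]); print('tool cm',R.T@(T-o['tool_pos'])*100)
snap('side','side1.png')
cv2.imwrite('pics/s1.png',crop('side1.png',(180,130,300,280),4))
E
```

```text
[ 2.59295305e-01  4.51911779e-01  1.35629951e+00 -4.18582562e-04
  1.33520705e+00  1.58035070e+00] [0.53959902 0.22204818 0.23031101]
tool cm [ 0.14140484 -0.28298967 16.23075124]
```

View pics/s1.png

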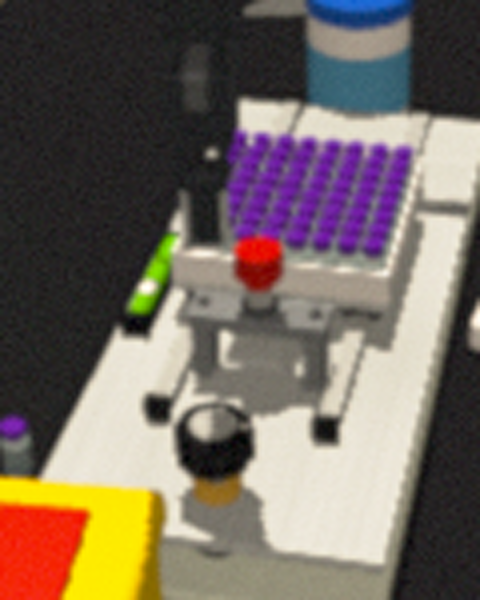

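The side crop shows the knob at (213,440) clear all round, the bubble near the knob end of the level, and the fingers high above. The bin face is about 98 mm from the knob axis, so there is room to descend.

Call:
send_rows --pt "0.1 -0.3 4 0 8.5" --pt "0.1 -0.3 8 0 8.5" --pt "0.1 -0.3 11 0 8.5" --pt "0.1 -0.3 13 0 8.5" --pt "0.1 -0.3 14.5 0 8.5" --pt "0.1 -0.3 15.5 0 8.5" --pt "0.1 -0.3 16.2 0 8.5" --pt "0.1 -0.3 16.2 0 8.5"

```text
clock: 2.95
tool_pos: [0.5401, 0.2237, 0.0689]
tool_rot: [[0.97, 0.244, -0.001], [0.244, -0.97, -0.0], [-0.001, 0.0, -1.0]]
wrist_force: [-0.6, 0.1, -0.2]
width: 0.085
finger_force: 0.0
```

Call:
send_rows --pt "0 0 0 0 3.5" --pt "0 0 0 0 3.5" --pt "0 0 0 0 3.5" --pt "0 0 0 0 3.5" --pt "0 0 0 0 3.5" --pt "0 0 0 0 3.5" --pt "0 0 0 0 3.5" --squeeze 40

```text
clock: 3.65
tool_pos: [0.5403, 0.2265, 0.0707]
tool_rot: [[0.969, 0.246, 0.001], [0.246, -0.969, 0.003], [0.002, -0.003, -1.0]]
wrist_force: [-3.5, 6.4, 5.6]
width: 0.0408
finger_force: 40.5
```

The knob is gripped at 40.8 mm, close to its 42 mm. Turning anticlockwise, which is negative about the tool's z.

Call:
send_rows --pt "0 -0.2 0 0 3.5" --pt "0 -0.2 0 -0.14 3.5" --pt "0 -0.2 0 -0.28 3.5" --pt "0 -0.2 0 -0.42 3.5" --pt "0 -0.2 0 -0.56 3.5" --pt "0 -0.2 0 -0.7 3.5" --pt "0 -0.2 0 -0.84 3.5" --pt "0 -0.2 0 -0.98 3.5" --pt "0 -0.2 0 -1.12 3.5" --pt "0 -0.2 0 -1.26 3.5" --pt "0 -0.2 0 -1.4 3.5" --pt "0 -0.2 0 -1.4 3.5" --squeeze 60

```text
clock: 4.85
tool_pos: [0.5433, 0.2243, 0.0708]
tool_rot: [[-0.081, 0.997, 0.007], [0.997, 0.081, -0.002], [-0.003, 0.007, -1.0]]
wrist_force: [10.0, -9.4, 1.2]
width: 0.0405
finger_force: 60.2
```

Call:
send_rows --pt "0 0 0 -0.14 3.5" --pt "0 0 0 -0.28 3.5" --pt "0 0 0 -0.42 3.5" --pt "0 0 0 -0.56 3.5" --pt "0 0 0 -0.7 3.5" --pt "0 0 0 -0.84 3.5" --pt "0 0 0 -0.98 3.5" --pt "0 0 0 -1.12 3.5" --pt "0 0 0 -1.26 3.5" --pt "0 0 0 -1.4 3.5" --pt "0 0 0 -1.54 3.5" --pt "0 0 0 -1.54 3.5"

```text
clock: 6.05
tool_pos: [0.5461, 0.2273, 0.071]
tool_rot: [[-0.999, -0.05, 0.014], [-0.05, 0.999, 0.003], [-0.015, 0.002, -1.0]]
wrist_force: [18.4, 2.6, -7.8]
width: 0.0404
finger_force: 61.4
```

```bash
python3 - <<'E'
from h import *
snap('side','side2.png');snap('top','top2.png');o=get_obs();print(o['joint_positions'],o['tool_pos'])
a=cv2.resize(crop('top2.png',(222,150,272,180),1),(800,480),interpolation=cv2.INTER_CUBIC)
cv2.imwrite('pics/z4.png',a)
E
```

```text
[ 2.65609476e-01  6.18446550e-01  1.54611165e+00 -1.52938891e-03
  9.62490140e-01 -1.35109565e+00] [0.54612789 0.22733576 0.0709542 ]
```

View pics/z4.png

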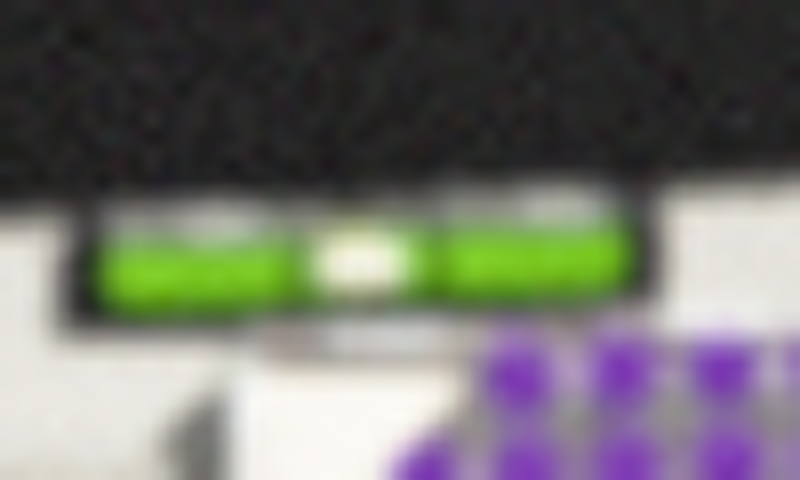

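The bubble now lies between the marks at 300 and 437, centred at about 360, where the middle is 368. That leaves about 1.3 mm, so I'll turn another 0.18 rad while relieving the side force, then release and rise.

Call:
send_rows --pt "-0.3 0 0 -0.1 3.5" --pt "-0.3 0 0 -0.18 3.5" --pt "-0.3 0 0 -0.18 3.5" --pt "-0.3 0 0 -0.18 8.5" --pt "-0.3 0 0 -0.18 8.5" --pt "-0.3 0 0 -0.18 8.5" --pt "-0.3 0 0 -0.18 8.5" --pt "-0.3 0 0 -0.18 8.5"

```text
clock: 6.95
tool_pos: [0.5427, 0.2265, 0.0692]
tool_rot: [[-0.975, -0.224, -0.0], [-0.224, 0.975, -0.0], [0.0, -0.0, -1.0]]
wrist_force: [-0.2, 0.4, 0.5]
width: 0.0851
finger_force: 0.0
```

Call:
send_rows --pt "0 0 -2 0 8.5" --pt "0 0 -5 0 8.5" --pt "0 0 -9 0 8.5" --pt "0 0 -13 0 8.5" --pt "0 0 -13 0 8.5"

```text
clock: 7.45
tool_pos: [0.5455, 0.2274, 0.2055]
tool_rot: [[-0.974, -0.224, 0.011], [-0.224, 0.975, 0.003], [-0.011, 0.0, -1.0]]
wrist_force: [0.1, 0.2, -0.1]
width: 0.085
finger_force: 0.0
```

```bash
python3 - <<'E'
from h import *
t=snap('top','top3.png')['image'];s=snap('side','side3.png')['image'];o=get_obs();print(o['joint_positions'],o['tool_pos'],o['tool_rot'])
r=cen(t,(0,150,90),(8,255,255),(205,180,230,210)); q=cen(s,(0,150,80),(8,255,255),(232,185,258,208))
print(r,q)
try: print(ray('top3.png',*r[:2],.13),tri([('top3.png',*r[:2]),('side3.png',*q[:2])]))
except Exception as e: print(e)
a=cv2.resize(crop('top3.png',(222,157,272,177),1),(800,320),interpolation=cv2.INTER_CUBIC)
b=cv2.resize(crop('side3.png',(170,130,330,186+40),1),(427,256),interpolation=cv2.INTER_CUBIC)
c=np.zeros((576,800,3),np.uint8);c[:320]=a;c[320:,:427]=b;cv2.imwrite('pics/z5.png',c)
E
```

```text
[ 2.65191375e-01  4.81673916e-01  1.39287113e+00 -1.27199106e-04
  1.26508890e+00 -1.53175035e+00] [0.54302303 0.22660666 0.20009607] [[-9.74527479e-01 -2.24259891e-01  1.92202460e-03]
 [-2.24259545e-01  9.74529373e-01  3.96303440e-04]
 [-1.96194440e-03 -4.48237710e-05 -9.99998074e-01]]
(np.float64(216.4494382022472), np.float64(194.87640449438203), 89) (np.float64(243.97413793103448), np.float64(197.81896551724137), 116)
[0.54623255 0.11682236 0.13      ] [0.54752795 0.11733272 0.12550877]
```

View pics/z5.png

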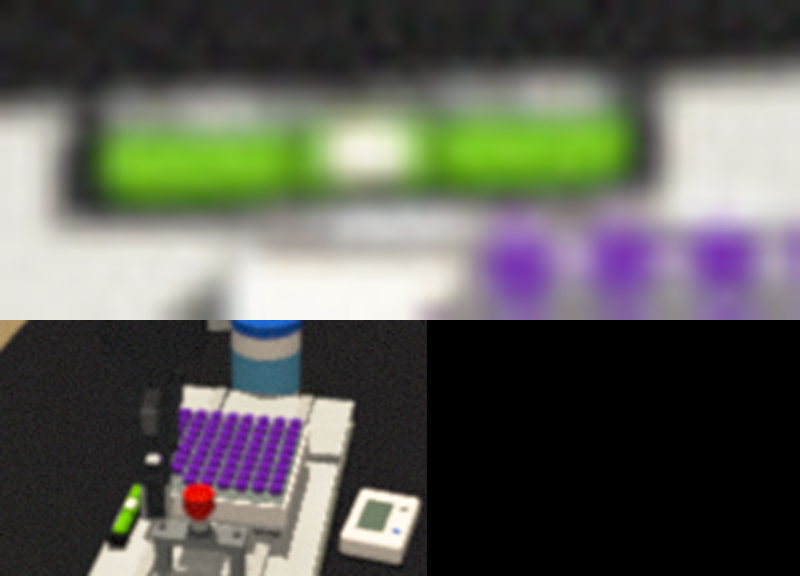

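The bubble is centred at 367, midway between the marks, so the table is level. The red knob is at about (0.547, 0.117), and its grip height triangulates to 0.1255 against the expected 0.125. I'll move above it and turn the fingers so they close across the slide.

Call:
send_rows --pt "0.5 -3 0 0.14 8.5" --pt "1 -6 0 0.28 8.5" --pt "1.5 -8.5 0 0.42 8.5" --pt "2.1 -10.8 0 0.56 8.5" --pt "2.1 -10.8 0 0.7 8.5" --pt "2.1 -10.8 0 0.84 8.5" --pt "2.1 -10.8 0 0.98 8.5" --pt "2.1 -10.8 0 1.12 8.5" --pt "2.1 -10.8 0 1.26 8.5" --pt "2.1 -10.8 0 1.4 8.5" --pt "2.1 -10.8 0 1.54 8.5" --pt "2.1 -10.8 0 1.68 8.5"

```text
clock: 8.75
tool_pos: [0.5456, 0.1165, 0.1973]
tool_rot: [[-0.111, 0.994, -0.004], [0.994, 0.111, -0.0], [0.0, -0.004, -1.0]]
wrist_force: [0.2, -0.5, 0.5]
width: 0.0853
finger_force: 0.0
```

Call:
send_rows --pt "0 0 0 0.08 8.5" --pt "0 0 0 0.08 8.5"

```text
clock: 8.95
tool_pos: [0.5457, 0.1165, 0.1975]
tool_rot: [[-0.036, 0.999, -0.003], [0.999, 0.036, -0.0], [-0.0, -0.003, -1.0]]
wrist_force: [-0.1, -0.4, -0.3]
width: 0.085
finger_force: 0.0
```

```bash
python3 - <<'E'
from h import *
o=get_obs();print(o['joint_positions'],o['tool_pos'],o['tool_rot'])
print(o['tool_rot'].T@(np.array([.547,.117,.104])-o['tool_pos'])*100)
E
```

```text
[ 7.30533176e-02  4.32166393e-01  1.48203823e+00 -8.37841283e-05
  1.23086646e+00  3.67418721e-02] [0.54565679 0.11651259 0.19746646] [[-3.63318786e-02  9.99333778e-01 -3.46338309e-03]
 [ 9.99339758e-01  3.63309431e-02 -3.32663761e-04]
 [-2.06614159e-04 -3.47318272e-03 -9.99993947e-01]]
[0.0457596  0.16846487 9.34610756]
```

Call:
send_rows --pt "0 0.15 3 0 8.5" --pt "0 0.15 5.5 0 8.5" --pt "0 0.15 7.5 0 8.5" --pt "0 0.15 8.7 0 8.5" --pt "0 0.15 9.2 0 8.5" --pt "0 0.15 9.2 0 8.5"

```text
clock: 9.55
tool_pos: [0.5478, 0.1166, 0.1068]
tool_rot: [[-0.038, 0.999, -0.001], [0.999, 0.038, -0.0], [-0.0, -0.001, -1.0]]
wrist_force: [-0.6, 0.8, -0.3]
width: 0.0849
finger_force: 0.0
```

Call:
send_rows --pt "0 0 0 0 5" --pt "0 0 0 0 2.4" --pt "0 0 0 0 2.4" --pt "0 0 0 0 2.4" --pt "0 0 0 0 2.4" --pt "0 0 0 0 2.4" --pt "0 0 0 0 2.4" --pt "0 0 0 0 2.4" --squeeze 40

```text
clock: 10.35
tool_pos: [0.5473, 0.1166, 0.1081]
tool_rot: [[-0.037, 0.999, -0.001], [0.999, 0.037, -0.0], [-0.0, -0.001, -1.0]]
wrist_force: [-4.2, -1.3, 7.1]
width: 0.0286
finger_force: 39.4
```

```bash
python3 - <<'E'
from h import *
o=get_obs();print(o['tool_pos'],o['wrist_force'],o['width'])
snap('side','side4.png');snap('top','top4.png')
a=crop('side4.png',(190,130,290,230),6);cv2.imwrite('pics/z6.png',a)
E
```

```text
[0.54731241 0.1166486  0.108133  ] [-4.20382977 -1.26012015  7.11554143] 0.028633271275831276
```

View pics/z6.png

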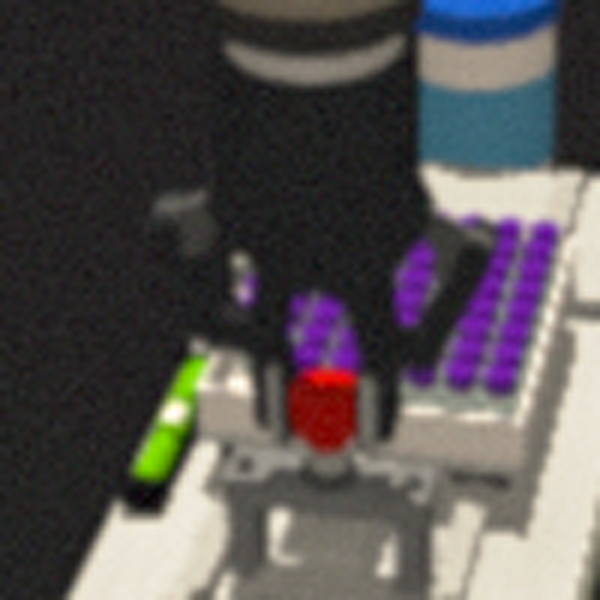

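The pads hold the red knob squarely across the slide, at 28.6 mm, and the bubble is still centred. Firming the grip and pulling up slowly.

Call:
send_rows --pt "0 0 0 0 2.2" --pt "0 0 0 0 2.2" --pt "0 0 -0.3 0 2.2" --pt "0 0 -0.5 0 2.2" --pt "0 0 -0.7 0 2.2" --pt "0 0 -0.9 0 2.2" --pt "0 0 -1.1 0 2.2" --pt "0 0 -1.3 0 2.2" --pt "0 0 -1.5 0 2.2" --pt "0 0 -1.5 0 2.2" --squeeze 80

```text
clock: 11.45
tool_pos: [0.5472, 0.1166, 0.1206]
tool_rot: [[-0.037, 0.999, -0.003], [0.999, 0.037, -0.0], [-0.0, -0.003, -1.0]]
wrist_force: [0.6, 1.8, -22.4]
width: 0.0275
finger_force: 81.7
```

Call:
send_rows --pt "0 0 -0.15 0 2.2" --pt "0 0 -0.15 0 2.2" --pt "0 0 -0.15 0 2.2"

```text
clock: 11.75
tool_pos: [0.5472, 0.1166, 0.1207]
tool_rot: [[-0.037, 0.999, -0.004], [0.999, 0.037, -0.0], [-0.0, -0.004, -1.0]]
wrist_force: [4.3, 1.1, -34.4]
width: 0.0275
finger_force: 82.0
```

```bash
python3 - <<'E'
from h import *
t=snap('top','top5.png')['image'];s=snap('side','side5.png')['image'];o=get_obs();print(o['clock'],o['tool_pos'],o['wrist_force'])
for f in('side4.png','side5.png'):
    print(cen(cv2.imread('pics/'+f),(0,150,80),(8,255,255),(232,180,258,208)))
print(proj('side5.png',[.547,.117,.125]),proj('side5.png',[.547,.117,.137]))
cv2.imwrite('pics/z7.png',crop('side5.png',(190,130,290,230),6))
E
```

```text
11.85 [0.54714626 0.11661722 0.12071158] [  4.45617312   2.44759308 -33.88734745]
(np.float64(243.38983050847457), np.float64(197.8728813559322), 118)
(np.float64(243.39285714285714), np.float64(193.64285714285714), 112)
[244.52042899 197.99078289] [244.38303937 193.73980093]
```

View pics/z7.png

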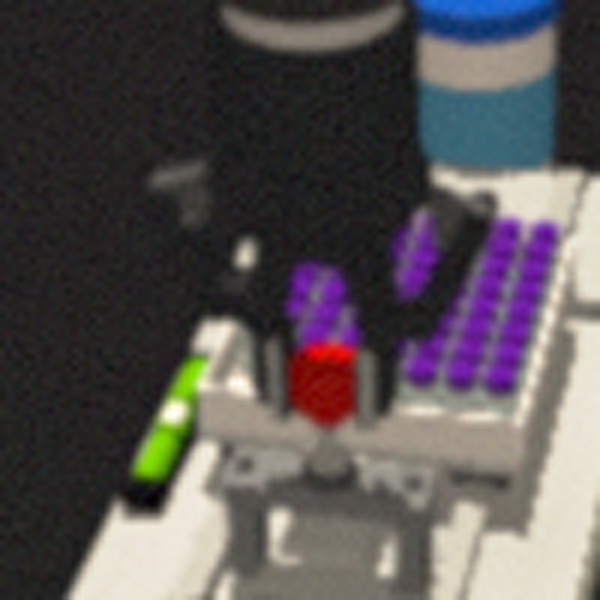

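The red knob rose 4.23 px against 4.25 px predicted for 12 mm. Pulling further raised only the force, so it is at its stop. The tray has not moved and the bubble is central. I'll ease off the overpull slightly, which still leaves about 22 N against the 12 N spring, then hand in.

Call:
send_rows --pt "0 0 0.1 0 2.2" --pt "0 0 0.1 0 2.2" --pt "0 0 0.1 0 2.2"

```text
clock: 12.15
tool_pos: [0.5472, 0.1166, 0.1206]
tool_rot: [[-0.037, 0.999, -0.003], [0.999, 0.037, -0.0], [-0.0, -0.003, -1.0]]
wrist_force: [2.5, 1.0, -30.4]
width: 0.0279
finger_force: 83.1
```

```bash
python3 - <<'E'
from h import *
o=get_obs();print(o['tool_pos'],o['wrist_force'],o['finger_force'])
if o['tool_pos'][2]>.1198 and o['wrist_force'][2]<-17: print(sign_off())
E
```

```text
[0.54716766 0.11659549 0.1206424 ] [  2.48821823   0.99279327 -30.3672737 ] 83.13924908638
the job is handed in; nothing more can be done
None
```

The infeed table is level, with the bubble centred between its marks, and the arm is holding the red plunger fully up at its stop; I handed the job in at about 12 s, and the tray had not moved in the last picture.

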